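# Kit the printer's stepper motors by height

## Robot

A 7-joint arm with a two-finger parallel gripper is mounted at the origin on the work surface. World frame = base frame: x ahead of the robot, y to its left, z up, the work surface at z = 0. Lengths are in mm, angles in rad, forces in N, time in s.
With the tool pointing down it reaches from about 425 to 800 mm from the base axis. Payload 8.3 kg.
Tool frame: the origin (TCP) lies between the finger pads; the fingertips stand 11 mm ahead of it and the grasp point (between the pads) lies 8 mm behind it; z points along the fingers, y is the direction in which the jaws open and shut (so a half turn about z gives the same grasp; the last joint's range is limited). The gripper opens to 85 mm and grips with 20 to 120 N. Pads are 22 mm wide; open, the fingers measure 114 mm over their backs; the gripper's body (76 mm by 85 mm) begins 54 mm behind the grasp point. The pads swing forward as they close: fully open they stand 13 mm farther back than shut.
Start: joints at [1.164, 0.383, 0.016, 1.37, -0.006, 1.388, -0.046], TCP at [210.703, -588.395, 242.279] pointing down, gripper open.
Joint ranges: [-2.95, 2.95], [-0.25, 2.06], [-1.52, 1.56], [0.18, 2.33], [-1.44, 4.58], [0.02, 2.06], [-3.01, 3.01]. Speed limits (rad/s): [2.39, 2.39, 3.01, 3.01, 3.14, 3.14, 3.14].

## Interface

Orientations are given as a unit quaternion [w, x, y, z].
In Python, from plant import r, grab_frame, camera_params, spot_in gives the robot as it stands.
- The arm moves only by the tool play_rows, never from a script. Its argument "targets" is a list of rows, each an object with "hand": the finger opening in mm, from 0 to 85.4; "translation": the shift along the world's x, y, z in mm, a list of three; "spin": the turn about the world's z in rad. A call has 1 to 12 rows; each row is the pose to reach, as a shift and turn from the pose commanded when the call began; what a row does not reach only later rows make up. A row lasts 1/10 s, in which the tool goes at most 50 mm and 8.59 degrees, less where a joint would pass 70% of its speed; a pose out of reach is approached as far as the arm can. A call with a gripper value outside its range is refused whole. The fingers move at their own pace and stop on an object; "squeeze" is the grip in N (left out, the last holds). Time passes only in rows, so rows that repeat a pose let the fingers close. It gives the time, the measured TCP pose, the force and the opening at its end, in the units of the state.
- r.get_obs(): the state, without advancing time (a new reading comes with each control period).
- grab_frame(name): name is "scene" or "top" or "wrist"; returns the picture (384x512x3 uint8, red, green, blue); there is no depth.
- camera_params(name): a dict with "camera_matrix" (3x3 intrinsics, pixels), "pose" (4x4, takes a point from camera to world coordinates). Camera axes: x right, y down, z forward; pixel columns grow to the right and rows downward; lengths in mm; the calibration is good to about 2 mm. The wrist camera is an equidistant fisheye: a pixel r from the principal point sees the ray r / f radians off the axis. A picture is of the moment at which its call begins: read the wrist's pose just before it. camera_params takes no time and is no camera call; for the wrist camera it gives the pose at the moment of the call.
- r.finish_job(): hands the job in, once; it reports no verdict.
Trained networks look in the newest picture that a camera, given by its name, has taken for a name from the list of things; names that differ only in an ending like _2 or _b are one class to them, and where a whole thing is asked for, a point or a joint stands for the part that bears it (a point fixed in the world has none). Each returns a list of dicts, best first, with "confidence" (0 to 1); they miss things now and then, are a little off and sometimes report something else, mostly with a low value. They report only what shows in the picture. A call takes as long as a camera call.
- spot_in(camera, name): "bbox" ([centre column, centre row, width, height] in pixels, round what is visible of it).
The state is a dict: "time_s": time; "qpos": joint angles; "joint_velocities": joint speeds; "effort": joint torques, N m; "tool_pos": TCP position; "tool_rot": TCP orientation; "wrist_force": force on the tool from outside, world axes, zero at the start; "ft_torque": the same for the moment, N m; "gripper_width": finger opening in mm.
Only numpy, scipy, OpenCV 4.12 (cv2) and the standard library are available. Lean on these libraries where they do the work, as an engineer would, in place of code of your own. Each camera call takes 0.05 s, during which the arm holds its last target.

## Task

Line the four stepper motors up in the tray in order of height, the shortest in the pocket next to the red end block and the tallest at the far, white end. Each must stand upright and fully down in the middle of its pocket, turned square with it so that its white socket sticks through the gap in the blue rim. Leave the green circuit board where it lies.

Things in the scene. Friction and masses are not known exactly. Their poses are not given: they have to be found in the camera images.
- motor_28_mid (a point): The shortest stepper motor, loose: 42 mm square body 28 mm tall, aluminium caps, dark middle, 0.16 kg, stands with its 5 mm shaft up (22 mm long). Point: body centre, 14 mm above the underside. z: up the shaft. x: out of the face with the white socket, which is 16 mm wide, 1 to 9 mm above the underside and sticks out 12 mm (to 33 mm from the centre).
- motor_40_mid (a point): The second shortest stepper motor, loose: 42 mm square body 40 mm tall, aluminium caps, dark middle, 0.26 kg, stands with its 5 mm shaft up (22 mm long). Point: body centre, 20 mm above the underside. z: up the shaft. x: out of the face with the white socket, which is 16 mm wide, 1 to 9 mm above the underside and sticks out 12 mm (to 33 mm from the centre).
- motor_52_mid (a point): The second tallest stepper motor, loose: 42 mm square body 52 mm tall, aluminium caps, dark middle, 0.36 kg, stands with its 5 mm shaft up (22 mm long). Point: body centre, 26 mm above the underside. z: up the shaft. x: out of the face with the white socket, which is 16 mm wide, 1 to 9 mm above the underside and sticks out 12 mm (to 33 mm from the centre).
- motor_64_mid (a point): The tallest stepper motor, loose: 42 mm square body 64 mm tall, aluminium caps, dark middle, 0.48 kg, stands with its 5 mm shaft up (22 mm long). Point: body centre, 32 mm above the underside. z: up the shaft. x: out of the face with the white socket, which is 16 mm wide, 1 to 9 mm above the underside and sticks out 12 mm (to 33 mm from the centre).
- pocket_1_floor (a point): One of 4 like pockets in a row (1 to 4 in order) 84 mm apart on the fixed plywood tray. Black floor with a grey square; blue rim 58 mm square inside, 66 outside, 5 mm high above the floor, with a 34 mm gap in its +x side for the socket. Point: centre of the floor, 8 mm above the bench. x: out through the gap, roughly away from the robot; y: along the row; z: up.
- pocket_2_floor (a point): One of 4 like pockets in a row (1 to 4 in order) 84 mm apart on the fixed plywood tray. Black floor with a grey square; blue rim 58 mm square inside, 66 outside, 5 mm high above the floor, with a 34 mm gap in its +x side for the socket. Point: centre of the floor, 8 mm above the bench. x: out through the gap, roughly away from the robot; y: along the row; z: up.
- pocket_3_floor (a point): One of 4 like pockets in a row (1 to 4 in order) 84 mm apart on the fixed plywood tray. Black floor with a grey square; blue rim 58 mm square inside, 66 outside, 5 mm high above the floor, with a 34 mm gap in its +x side for the socket. Point: centre of the floor, 8 mm above the bench. x: out through the gap, roughly away from the robot; y: along the row; z: up.
- pocket_4_floor (a point): One of 4 like pockets in a row (1 to 4 in order) 84 mm apart on the fixed plywood tray. Black floor with a grey square; blue rim 58 mm square inside, 66 outside, 5 mm high above the floor, with a 34 mm gap in its +x side for the socket. Point: centre of the floor, 8 mm above the bench. x: out through the gap, roughly away from the robot; y: along the row; z: up.
- end_red: Red block (60 x 26 x 16 mm) fixed at one end of the tray, 72 mm from the middle of the last pocket; it marks the end where the shortest motor goes. A like white block is at the other end. It may be at either end. Origin at the centre of its underside, 6 mm above the bench; y lies along the row.
- board_mid (a point): Bare green circuit board, 85 x 60 mm (x by y), lying loose among the motors, up to 17 mm high with its parts; to be left where it lies. The point is at its middle, 7 mm above the bench; z is up.

How it is judged (in metres and radians):
At the end, for the whole second after the job is handed in: From the red block on, the pockets hold the 28, 40, 52 and 64 mm motors, each centred within 13 mm, underside within 3 mm of the floor, upright within 0.05 rad, square within 0.3 rad with its socket towards the gap, and at rest (((horizontal distance between end_red and pocket_1_floor below 0.12 m and (horizontal distance between motor_28_mid and pocket_1_floor below 0.013 m and z of motor_28_mid in the frame of pocket_1_floor between 0.011 and 0.017 m and angle between motor_28_mid's own z axis and vertical below 0.05 rad and angle between the x axis of motor_28_mid and the x axis of pocket_1_floor, either way round below 0.3 rad and y of end_red in the frame of motor_28_mid above 0 m) and (horizontal distance between motor_40_mid and pocket_2_floor below 0.013 m and z of motor_40_mid in the frame of pocket_2_floor between 0.017 and 0.023 m and angle between motor_40_mid's own z axis and vertical below 0.05 rad and angle between the x axis of motor_40_mid and the x axis of pocket_2_floor, either way round below 0.3 rad and y of end_red in the frame of motor_40_mid above 0 m) and (horizontal distance between motor_52_mid and pocket_3_floor below 0.013 m and z of motor_52_mid in the frame of pocket_3_floor between 0.023 and 0.029 m and angle between motor_52_mid's own z axis and vertical below 0.05 rad and angle between the x axis of motor_52_mid and the x axis of pocket_3_floor, either way round below 0.3 rad and y of end_red in the frame of motor_52_mid above 0 m) and (horizontal distance between motor_64_mid and pocket_4_floor below 0.013 m and z of motor_64_mid in the frame of pocket_4_floor between 0.029 and 0.035 m and angle between motor_64_mid's own z axis and vertical below 0.05 rad and angle between the x axis of motor_64_mid and the x axis of pocket_4_floor, either way round below 0.3 rad and y of end_red in the frame of motor_64_mid above 0 m)) or (horizontal distance between end_red and pocket_4_floor below 0.12 m and (horizontal distance between motor_28_mid and pocket_4_floor below 0.013 m and z of motor_28_mid in the frame of pocket_4_floor between 0.011 and 0.017 m and angle between motor_28_mid's own z axis and vertical below 0.05 rad and angle between the x axis of motor_28_mid and the x axis of pocket_4_floor, either way round below 0.3 rad and y of end_red in the frame of motor_28_mid below 0 m) and (horizontal distance between motor_40_mid and pocket_3_floor below 0.013 m and z of motor_40_mid in the frame of pocket_3_floor between 0.017 and 0.023 m and angle between motor_40_mid's own z axis and vertical below 0.05 rad and angle between the x axis of motor_40_mid and the x axis of pocket_3_floor, either way round below 0.3 rad and y of end_red in the frame of motor_40_mid below 0 m) and (horizontal distance between motor_52_mid and pocket_2_floor below 0.013 m and z of motor_52_mid in the frame of pocket_2_floor between 0.023 and 0.029 m and angle between motor_52_mid's own z axis and vertical below 0.05 rad and angle between the x axis of motor_52_mid and the x axis of pocket_2_floor, either way round below 0.3 rad and y of end_red in the frame of motor_52_mid below 0 m) and (horizontal distance between motor_64_mid and pocket_1_floor below 0.013 m and z of motor_64_mid in the frame of pocket_1_floor between 0.029 and 0.035 m and angle between motor_64_mid's own z axis and vertical below 0.05 rad and angle between the x axis of motor_64_mid and the x axis of pocket_1_floor, either way round below 0.3 rad and y of end_red in the frame of motor_64_mid below 0 m))) and linear speed of each of motor_28, motor_40, motor_52, motor_64 below 0.02 m/s and angular speed of each of motor_28, motor_40, motor_52, motor_64 below 0.2 rad/s); the robot touches nothing.
It fails at once if the circuit board was moved by more than 20 mm (distance of board_mid from where it was at the start of the episode above 0.02 m).
It also fails if it takes over 93 s, if anything falls off the work surface, if the arm or the gripper's body presses on something with over 40 N, if the wrist force passes 120 N, or if a joint passes its speed limit or range.

## Working session

There is one attempt and no reset: what is moved stays moved. The work goes in short steps, Python scripts to look and compute and a tool call to move; the robot and the scene stay as the last step left them, time stands still between calls to the robot, and variables do not carry over. Pictures are saved under pics/ and viewed, and the job is handed in when it is done.

Besides the shell and the picture viewer there is one more tool, called after "Call:" as a command line: name --argument value ..., lists and objects as JSON in quotes. play_rows: Moves the arm, as the interface text tells. Its arguments: {"type":"object","properties":{"targets":{"type":"array"},"squeeze":{"type":"number"}},"required":["targets"]}

```bash
mkdir -p pics; ls
python3 - <<'E'
from plant import r, grab_frame, camera_params, spot_in
import cv2, numpy as np
print(r.get_obs())
for n in ["scene","top","wrist"]:
    f=grab_frame(n); cv2.imwrite(f"pics/{n}_0.png",cv2.resize(f[:,:,::-1],None,fx=1.5,fy=1.5))
    p=camera_params(n); print(n,np.round(p["camera_matrix"],1).tolist(),np.round(p["pose"],3).tolist())
for n in ["motor_28_mid","motor_40_mid","motor_52_mid","motor_64_mid","pocket_1_floor","end_red","board_mid"]:
    for c in ["top"]:
        print(c,n,[(np.round(d["bbox"],1).tolist(),round(d["confidence"],2)) for d in spot_in(c,n)])
E
```

```text
pics
{'time_s': 0.0, 'qpos': array([ 1.16406002,  0.38425057,  0.01635214,  1.37116896, -0.0062804 ,
        1.38820988, -0.04650669]), 'joint_velocities': array([-0.00059332, -0.00181333, -0.00104981,  0.00145475,  0.00124225,
        0.00060998, -0.00032103]), 'effort': array([-9.05464531e-04, -6.27605152e+01,  8.43478013e-01, -3.71821582e+01,
        1.64684595e-02,  1.42852339e-02,  1.73248679e-05]), 'tool_pos': array([ 210.56195583, -587.94125921,  241.26424943]), 'tool_rot': array([-9.74562465e-04,  9.85251038e-01,  1.71112257e-01, -1.93762689e-04]), 'wrist_force': array([ 0.26995826,  0.37351756, -0.22568422]), 'ft_torque': array([-0.01805835,  0.01912292, -0.01654778]), 'gripper_width': 85.50447806640831}
scene [[407.0, 0.0, 260.8], [0.0, 407.0, 191.7], [0.0, 0.0, 1.0]] [[-0.264, 0.837, -0.48, 1038.248], [0.964, 0.235, -0.121, 136.18], [0.012, -0.495, -0.869, 929.917], [0.0, 0.0, 0.0, 1.0]]
top [[467.1, 0.0, 267.6], [0.0, 467.1, 194.9], [0.0, 0.0, 1.0]] [[-0.024, -0.998, 0.053, 505.444], [-0.999, 0.025, 0.021, -5.564], [-0.022, -0.052, -0.998, 1130.927], [0.0, 0.0, 0.0, 1.0]]
wrist [[297.3, 0.0, 259.1], [0.0, 297.3, 189.4], [0.0, 0.0, 1.0]] [[0.337, -0.909, -0.247, 272.597], [-0.941, -0.326, -0.087, -565.897], [-0.002, 0.261, -0.965, 373.639], [0.0, 0.0, 0.0, 1.0]]
top motor_28_mid [([272.8, 232.9, 24.4, 26.3], 0.75)]
top motor_40_mid [([341.7, 231.6, 20.4, 24.1], 0.63)]
top motor_52_mid [([411.1, 224.6, 21.9, 23.5], 0.96), ([129.6, 246.2, 28.9, 28.9], 0.6)]
top motor_64_mid [([129.5, 245.1, 27.0, 27.6], 0.92), ([410.8, 223.8, 20.0, 20.7], 0.34)]
top pocket_1_floor [([219.2, 178.6, 27.5, 29.6], 0.63), ([341.8, 232.1, 20.8, 23.8], 0.46)]
top end_red [([189.1, 179.6, 7.5, 26.0], 0.67)]
top board_mid [([272.6, 231.6, 26.3, 26.9], 0.72), ([211.8, 232.7, 35.1, 38.8], 0.6)]
```

View pics/top_0.png

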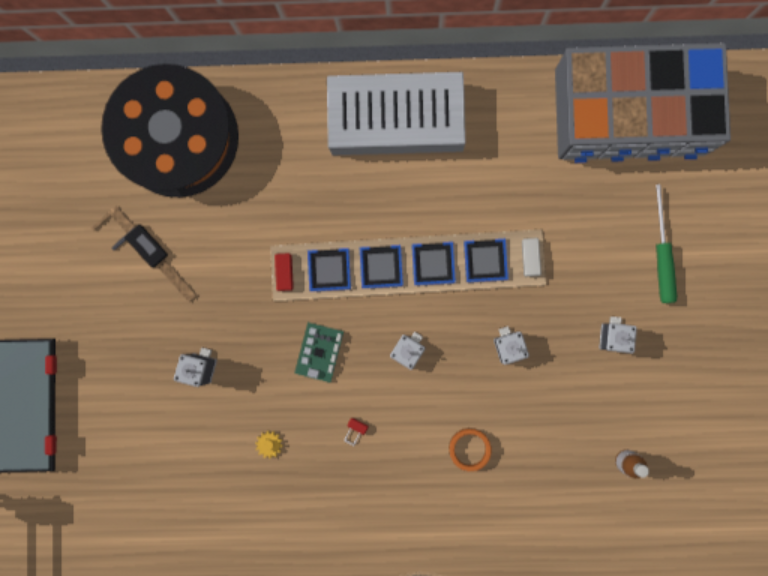

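View pics/scene_0.png

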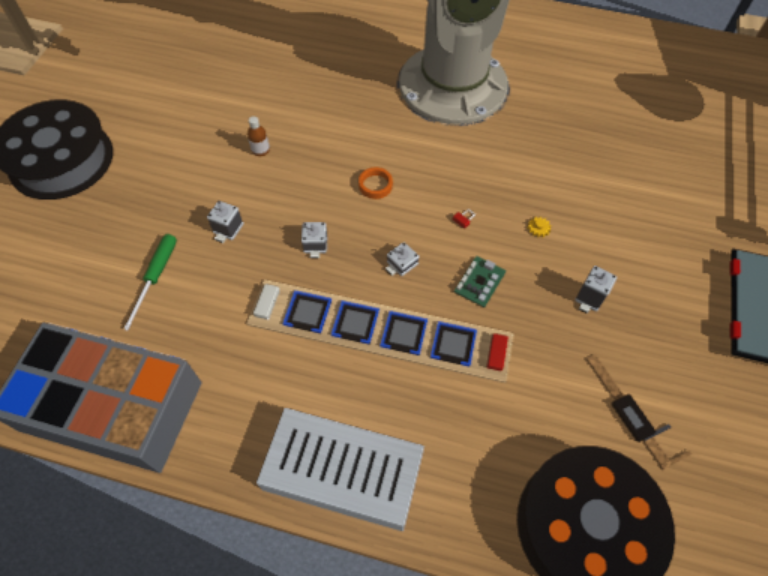

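Run:
```python
from plant import r, grab_frame
import cv2
f=grab_frame("top")[:,:,::-1]
cv2.imwrite("pics/top_crop0.png",cv2.resize(f[130:290,100:440],(800,376),interpolation=cv2.INTER_CUBIC))
f=grab_frame("scene")[:,:,::-1]
cv2.imwrite("pics/scene_crop0.png",cv2.resize(f,(800,600),interpolation=cv2.INTER_CUBIC))
```

```text
(no output)
```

View pics/top_crop0.png

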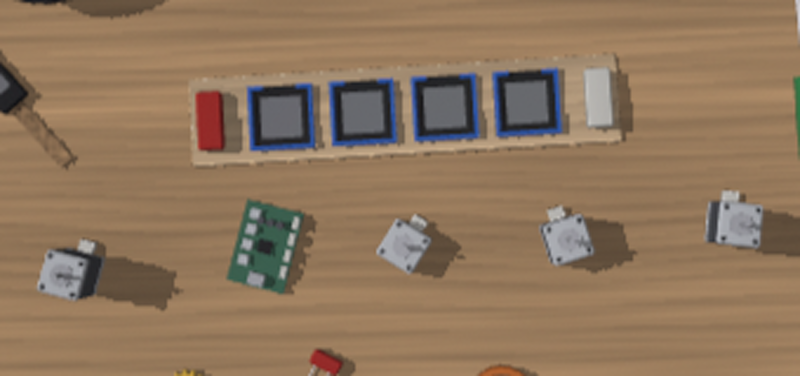

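View pics/scene_crop0.png

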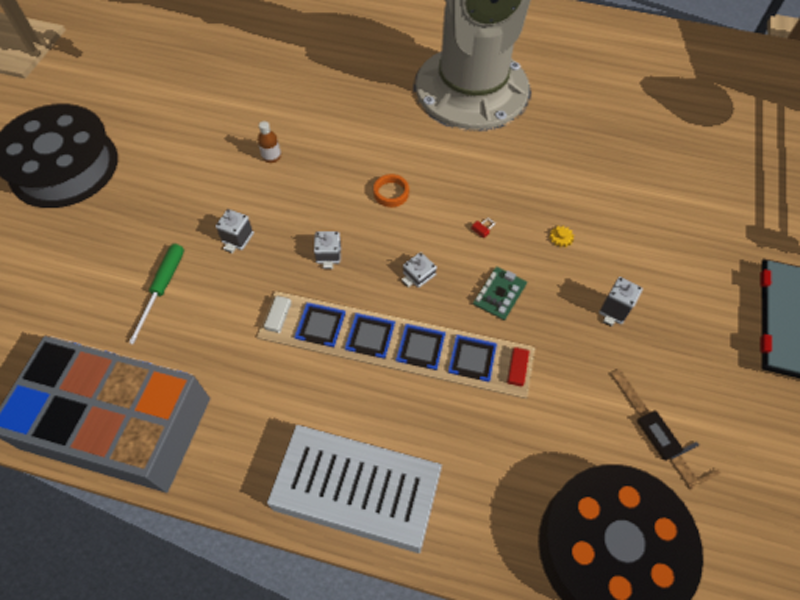

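View pics/wrist_0.png

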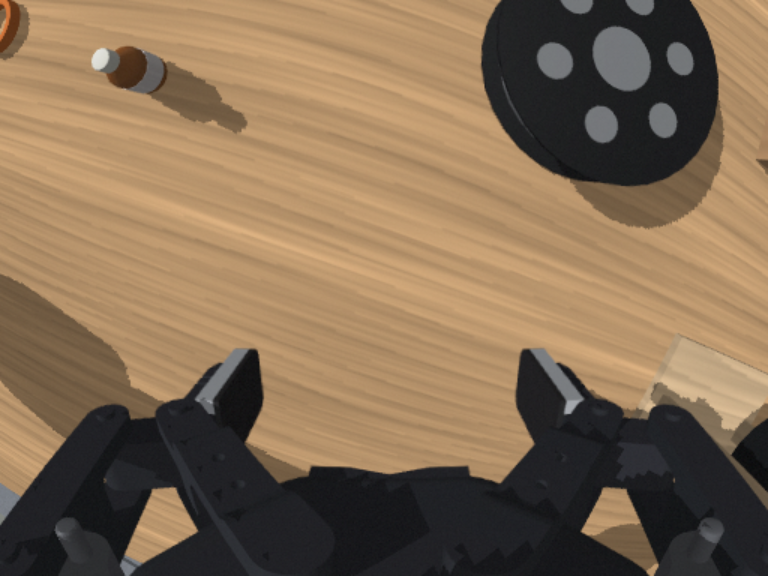

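The top view shows the red block at left, the +y end. From there the motors are 64 at crop (68,273), 28 at (404,243), 40 at (567,238) and 52 at (735,224), with the board at (265,245). Next I'll measure them precisely.

Run:
```python
from plant import r, grab_frame
import cv2, numpy as np
f=grab_frame("top")[:,:,::-1]; np.save("top.npy",f)
cs=[(129,245),(272,233),(341,231),(411,224)]
rows=[]
for u,v in cs:
    c=f[v-20:v+20,u-20:u+20]; c=cv2.resize(c,(400,400),interpolation=cv2.INTER_CUBIC)
    cv2.putText(c,f"{u},{v}",(5,15),0,.5,(0,0,255),1)
    for k in range(0,400,50): cv2.line(c,(k,0),(k,6),(0,255,255),1);cv2.line(c,(0,k),(6,k),(0,255,255),1)
    rows.append(c)
cv2.imwrite("pics/mot0.png",np.vstack([np.hstack(rows[:2])])); cv2.imwrite("pics/mot1.png",np.hstack(rows[2:]))
cv2.imwrite("pics/tray.png",cv2.resize(f[145:205,175:370],(780,240),interpolation=cv2.INTER_CUBIC))
```

```text
(no output)
```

View pics/mot0.png

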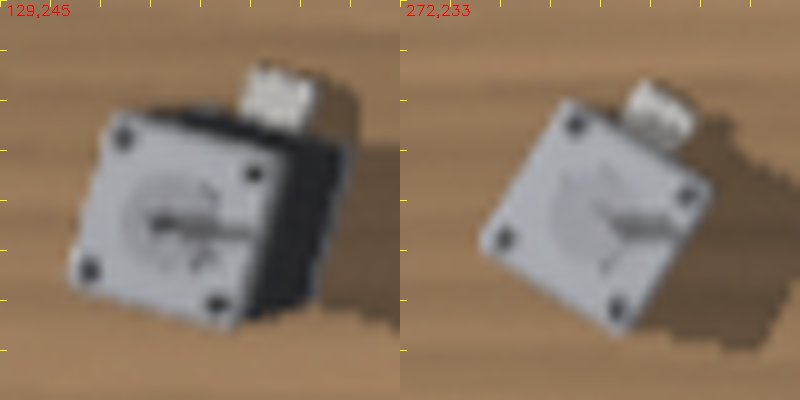

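View pics/mot1.png

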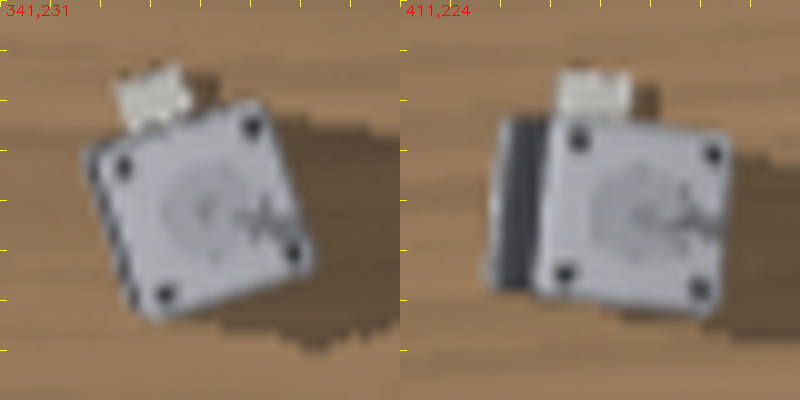

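View pics/tray.png

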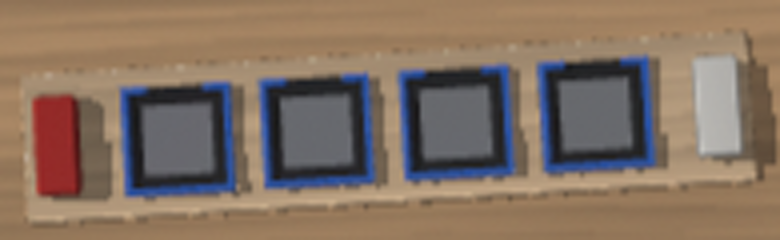

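```bash
cat > h.py <<'E'
import numpy as np, cv2
from plant import r, grab_frame, camera_params, spot_in
def ray(cam,uv,P=None):
    p=P or camera_params(cam); K=np.array(p["camera_matrix"]);T=np.array(p["pose"])
    a=(np.array(uv,float)-[K[0,2],K[1,2]])/[K[0,0],K[1,1]]
    if cam=="wrist":
        t=np.hypot(*a); d=np.array([*(a/t*np.sin(t)),np.cos(t)])
    else: d=np.array([*a,1.])
    return T[:3,3],T[:3,:3]@d
def at(cam,uv,z,P=None):
    o,d=ray(cam,uv,P); return (o+d*(z-o[2])/d[2])[:2]
def proj(cam,X,P=None):
    p=P or camera_params(cam); K=np.array(p["camera_matrix"]);T=np.array(p["pose"])
    c=(np.asarray(X,float)-T[:3,3])@T[:3,:3]
    if cam=="wrist":
        rr=np.linalg.norm(c[:,:2],axis=1);t=np.arctan2(rr,c[:,2]); n=c[:,:2]/rr[:,None]*t[:,None]
    else: n=c[:,:2]/c[:,2:]
    return n*[K[0,0],K[1,1]]+[K[0,2],K[1,2]]
def sq(corners):  # corners order: socket edge L,R (as seen), then opposite R,L -> centre,yaw of x, sides
    c=np.array(corners); m=c.mean(0); d=(c[0]+c[1]-c[2]-c[3]); e=(c[0]+c[3]-c[1]-c[2])
    # e is y dir (left when facing out x from above)
    a1=np.arctan2(d[1],d[0]); a2=np.arctan2(e[1],e[0])-np.pi/2
    a=a1+((a2-a1+np.pi)%(2*np.pi)-np.pi)/2
    return m,a,[round(float(np.linalg.norm(c[i]-c[(i+1)%4])),1) for i in range(4)]
E
python3 - <<'E'
from h import *
def cc(u,v,L): return [((a+.5)/10-.5+u-20,(b+.5)/10-.5+v-20) for a,b in L]
M={64:cc(129,245,[(115,112),(285,152),(235,328),(70,288)]),28:cc(272,233,[(165,100),(310,190),(225,335),(82,245)]),
40:cc(341,231,[(85,150),(260,100),(312,268),(155,320)]),52:cc(411,224,[(150,118),(332,135),(315,315),(138,295)])}
for h,c in M.items():
    print(h,[np.round(x,3).tolist() if not isinstance(x,list) else x for x in sq([at("top",p,h) for p in c])])
f=np.load("top.npy"); hsv=cv2.cvtColor(f,cv2.COLOR_BGR2HSV)
m=cv2.inRange(hsv,(105,120,60),(125,255,255)); m[:145]=0;m[205:]=0;m[:,:175]=0;m[:,370:]=0
cs,_=cv2.findContours(m,cv2.RETR_EXTERNAL,cv2.CHAIN_APPROX_NONE)
C=[]
for c in cs:
    if cv2.contourArea(c)<100: continue
    w=np.array([at("top",p,13) for p in c[:,0,:]],np.float32); rc=cv2.minAreaRect(w); print(rc); C.append(rc[0])
C=np.array(sorted(C,key=lambda c:-c[1])); d=np.diff(C,axis=0); print(C,np.linalg.norm(d,axis=1)); v=C[0]-C[-1]; print("row yaw",np.arctan2(v[1],v[0])-np.pi/2)
E
```

```text
64 [[451.353, 343.434], -0.264, [40.4, 41.6, 39.2, 41.3]]
28 [[470.599, 11.536], -0.565, [40.1, 39.5, 39.7, 39.3]]
40 [[473.763, -150.703], 0.295, [42.3, 40.6, 38.3, 42.4]]
52 [[484.835, -316.313], -0.123, [41.6, 41.4, 40.4, 40.6]]Traceback (most recent call last):
  File "<stdin>", line 14, in <module>
    return sqrt(add.reduce(s, axis=axis, keepdims=keepdims))
                ~~~~~~~~~~^^^^^^^^^^^^^^^^^^^^^^^^^^^^^^^^^
numpy.exceptions.AxisError: axis 1 is out of bounds for array of dimension 1
```

Run:
```python
from h import *
T=[[(122,87),(231,83),(236,190),(126,196)],[(261,79),(368,74),(374,182),(265,188)],[(400,71),(508,66),(515,174),(405,180)],[(538,63),(648,57),(655,166),(543,172)]]
C=[]
for t in T:
    c=[((a+.5)/4-.5+175,(b+.5)/4-.5+145) for a,b in t]
    m,a,s=sq([at("top",p,13) for p in c]); print(np.round(m,1),round(a,3),s); C.append(m)
C=np.array(C); print(np.linalg.norm(np.diff(C,axis=0),axis=1)); v=C[0]-C[-1]; print(np.arctan2(v[1],v[0])-np.pi/2)
# grey squares
f=np.load("top.npy").astype(int); g=(f.max(2)-f.min(2)<25)&(f.mean(2)>75)&(f.mean(2)<140); g[:145]=0;g[205:]=0;g[:,:200]=0;g[:,345:]=0
n,l,st,ce=cv2.connectedComponentsWithStats(g.astype(np.uint8))
for i in range(1,n):
    if st[i,4]>150: print(st[i,4],np.round(at("top",ce[i],8),1))
```

```text
[604.7 133.2] 0.022 [65.9, 64.6, 66.3, 65.9]
[607.6  49.9] 0.025 [64.5, 65.2, 65.5, 65.8]
[610.3 -34.2] 0.027 [64.9, 65.1, 65.9, 65.7]
[ 613.1 -117.6] 0.027 [66.0, 65.6, 66.9, 65.6]
[83.38820513 84.19019973 83.36159407]
0.033290502255625576
307 [ 613.5 -117.5]
306 [610.7 -33.5]
305 [607.9  50.4]
301 [604.8 134.4]
```

Call:
play_rows --targets '[{"hand": 85, "translation": [210, 240, 0], "spin": 1.6}, {"hand": 85, "translation": [210, 240, 0], "spin": 1.6}, {"hand": 85, "translation": [210, 240, 0], "spin": 1.6}, {"hand": 85, "translation": [210, 240, 0], "spin": 1.6}, {"hand": 85, "translation": [210, 240, 0], "spin": 1.6}, {"hand": 85, "translation": [210, 240, 0], "spin": 1.6}, {"hand": 85, "translation": [240, 400, 0], "spin": 1.6}, {"hand": 85, "translation": [240, 400, 0], "spin": 1.6}, {"hand": 85, "translation": [240, 400, 0], "spin": 1.6}, {"hand": 85, "translation": [240, 400, 0], "spin": 1.6}, {"hand": 85, "translation": [240, 400, 0], "spin": 1.6}, {"hand": 85, "translation": [240, 400, 0], "spin": 1.6}]' --squeeze 60

```text
time_s: 1.85
tool_pos: [451.0, -187.5, 242.6]
tool_rot: [0.0, 0.562, 0.827, -0.0]
wrist_force: [-0.2, -0.1, 0.1]
gripper_width: 85.3
```

Call:
play_rows --targets '[{"hand": 85, "translation": [20, 200, 0], "spin": 0.63}, {"hand": 85, "translation": [20, 200, 0], "spin": 0.63}, {"hand": 85, "translation": [20, 200, 0], "spin": 0.63}, {"hand": 85, "translation": [20, 200, 0], "spin": 0.63}, {"hand": 85, "translation": [20, 200, -100], "spin": 0.63}, {"hand": 85, "translation": [20, 200, -100], "spin": 0.63}, {"hand": 85, "translation": [20, 200, -100], "spin": 0.63}]'

```text
time_s: 2.55
tool_pos: [466.4, 10.4, 136.8]
tool_rot: [-0.005, 0.282, 0.959, -0.001]
wrist_force: [-0.9, -0.2, 0.2]
gripper_width: 84.8
```

```bash
cat > w.py <<'E'
import sys
from h import *
# usage: w.py name h x y yaw : overlay predicted top square and base on wrist image
n=sys.argv[1]
P=camera_params("wrist"); f=grab_frame("wrist")[:,:,::-1].copy(); o=r.get_obs()
f=cv2.resize(f,(768,576),interpolation=cv2.INTER_CUBIC)
if len(sys.argv)>2:
    h,x,y,a=map(float,sys.argv[2:6]); z0=float(sys.argv[6]) if len(sys.argv)>6 else 0
    c,s=np.cos(a),np.sin(a); R=np.array([[c,-s],[s,c]])
    def dr(pts,z,col):
        X=np.c_[np.array(pts)@R.T+[x,y],np.full(len(pts),z)]; q=proj("wrist",X,P)*1.5+.25
        cv2.polylines(f,[np.round(q).astype(int)],True,col,1)
    q=[(21,21),(21,-21),(-21,-21),(-21,21)]
    dr(q,z0+h,(0,0,255)); dr(q,z0,(0,255,0)); dr([(33,8),(33,-8),(21,-8),(21,8)],z0+9,(255,0,255))
cv2.imwrite(f"pics/{n}.png",f)
print(o["time_s"],np.round(o["tool_pos"],1),np.round(o["tool_rot"],4),np.round(o["wrist_force"],1),round(o["gripper_width"],1))
E
python3 w.py w28 28 470.6 11.5 -0.565
```

```text
2.6 [468.6  10.6 140.4] [-3.200e-03  2.819e-01  9.594e-01 -6.000e-04] [-0.3 -0.6  1.3] 84.9
```

View pics/w28.png

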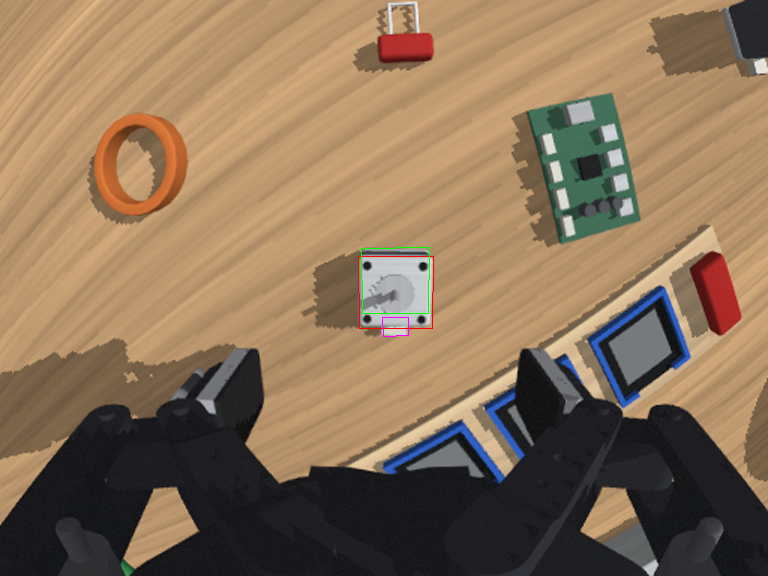

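Call:
play_rows --targets '[{"hand": 85, "translation": [0, 0, -50], "spin": 0}, {"hand": 85, "translation": [0, 0, -90], "spin": 0}, {"hand": 85, "translation": [0, 0, -115], "spin": 0}, {"hand": 85, "translation": [0, 0, -126], "spin": 0}, {"hand": 85, "translation": [0, 0, -126], "spin": 0}, {"hand": 36, "translation": [0, 0, -126], "spin": 0}, {"hand": 36, "translation": [0, 0, -126], "spin": 0}, {"hand": 36, "translation": [0, 0, -126], "spin": 0}, {"hand": 36, "translation": [0, 0, -126], "spin": 0}, {"hand": 36, "translation": [0, 0, -126], "spin": 0}]' --squeeze 60

```text
time_s: 3.6
tool_pos: [471.9, 11.4, 17.9]
tool_rot: [0.001, 0.28, 0.96, -0.0]
wrist_force: [-1.7, -1.2, 10.1]
gripper_width: 40.7
```

Call:
play_rows --targets '[{"hand": 36, "translation": [0, 0, 0], "spin": 0}, {"hand": 36, "translation": [0, 0, 20], "spin": 0}, {"hand": 36, "translation": [0, 0, 50], "spin": 0}, {"hand": 36, "translation": [0, 0, 50], "spin": 0}, {"hand": 36, "translation": [0, 0, 50], "spin": 0}]'

```text
time_s: 4.1
tool_pos: [471.3, 11.4, 67.1]
tool_rot: [0.001, 0.28, 0.96, -0.0]
wrist_force: [0.6, -0.3, -1.3]
gripper_width: 40.5
```

```bash
python3 w.py w28b
python3 - <<'E'
from h import *
f=grab_frame("scene")[:,:,::-1]
cv2.imwrite("pics/s28b.png",cv2.resize(f[100:280,100:440],(800,424),interpolation=cv2.INTER_CUBIC))
E
```

```text
4.15 [470.5  11.3  66.2] [ 1.000e-04  2.802e-01  9.599e-01 -2.000e-04] [ 0.1  0.1 -1.2] 40.8
```

View pics/w28b.png

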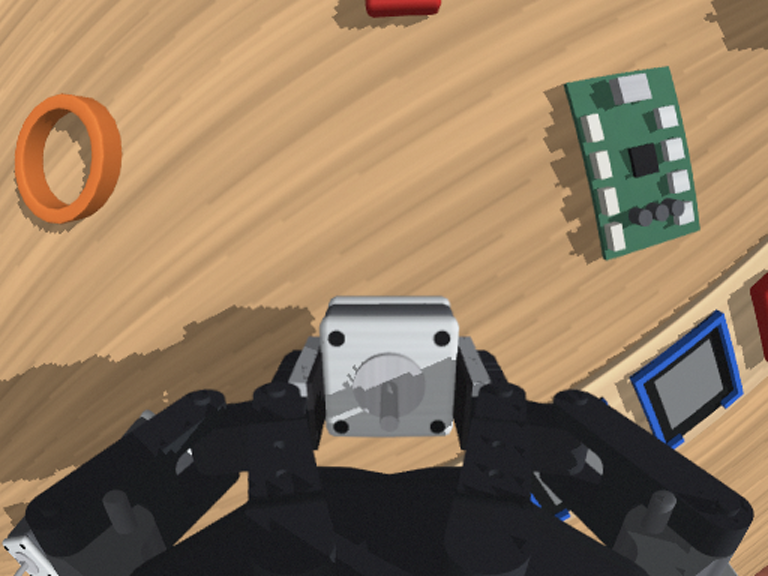

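View pics/s28b.png

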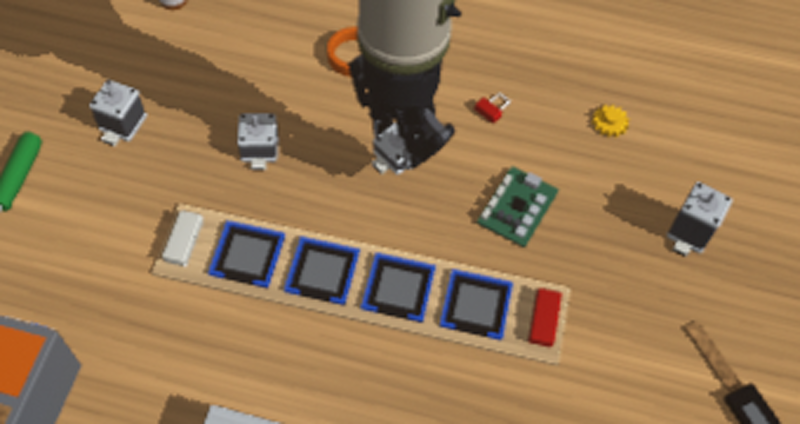

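Call:
play_rows --targets '[{"hand": 36, "translation": [134, 122, 10], "spin": 0.6}, {"hand": 36, "translation": [134, 122, 10], "spin": 0.6}, {"hand": 36, "translation": [134, 122, 10], "spin": 0.6}, {"hand": 36, "translation": [134, 122, 10], "spin": 0.6}, {"hand": 36, "translation": [134, 122, 0], "spin": 0.6}, {"hand": 36, "translation": [134, 122, 0], "spin": 0.6}, {"hand": 36, "translation": [134, 122, -12], "spin": 0.6}, {"hand": 36, "translation": [134, 122, -24], "spin": 0.6}, {"hand": 36, "translation": [134, 122, -24], "spin": 0.6}]'

```text
time_s: 5.1
tool_pos: [602.9, 131.8, 39.7]
tool_rot: [-0.002, -0.015, 1.0, -0.001]
wrist_force: [-0.4, -0.5, -1.2]
gripper_width: 40.7
```

```bash
python3 w.py w28c
python3 - <<'E'
from h import *
f=grab_frame("scene")[:,:,::-1]
cv2.imwrite("pics/s28c.png",cv2.resize(f[170:290,180:380],(800,480),interpolation=cv2.INTER_CUBIC))
E
```

```text
5.15 [603.6 132.3  40.9] [-1.300e-03 -1.550e-02  9.999e-01 -6.000e-04] [ 0.1 -0.3 -1.5] 41.2
```

View pics/w28c.png

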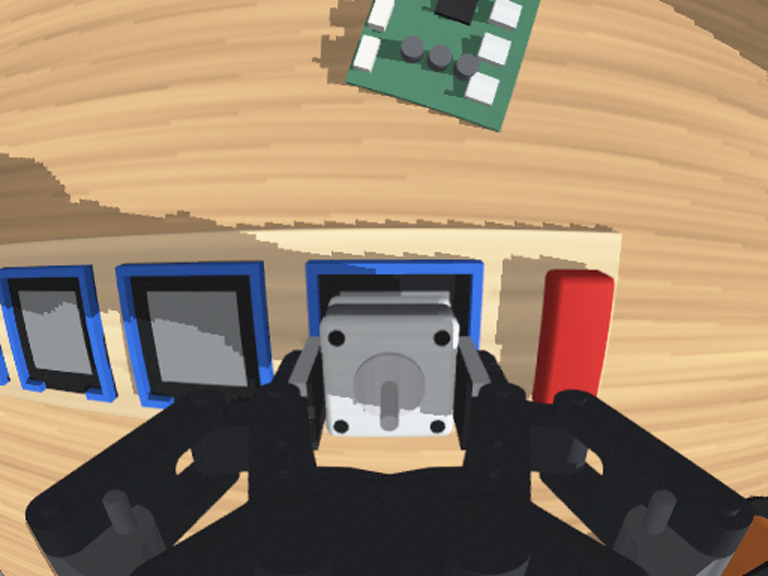

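View pics/s28c.png

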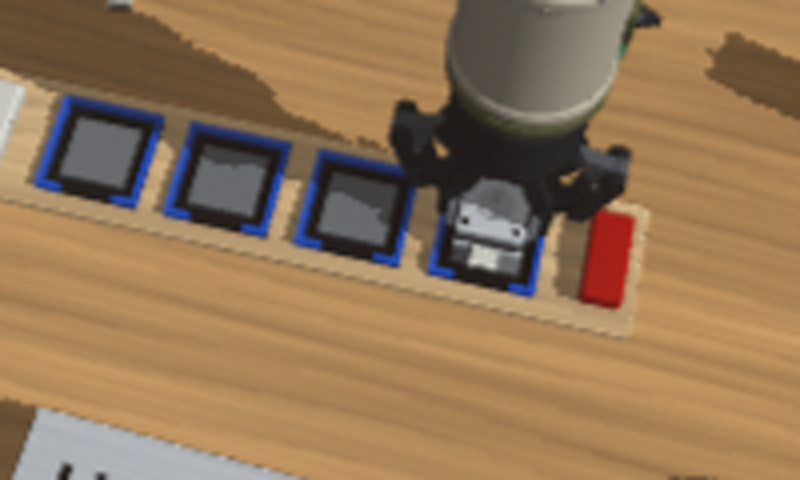

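Call:
play_rows --targets '[{"hand": 36, "translation": [0.5, 0.5, -10], "spin": 0}, {"hand": 36, "translation": [0.5, 0.5, -15], "spin": 0}, {"hand": 36, "translation": [0.5, 0.5, -17.5], "spin": 0}, {"hand": 36, "translation": [0.5, 0.5, -17.5], "spin": 0}, {"hand": 36, "translation": [0.5, 0.5, -17.5], "spin": 0}]'

```text
time_s: 5.7
tool_pos: [605.2, 134.0, 26.0]
tool_rot: [0.0, -0.016, 1.0, -0.0]
wrist_force: [-6.0, -1.3, 11.5]
gripper_width: 41.0
```

Call:
play_rows --targets '[{"hand": 60, "translation": [0, 0, 0], "spin": 0}, {"hand": 60, "translation": [0, 0, 0], "spin": 0}, {"hand": 60, "translation": [0, 0, 0], "spin": 0}, {"hand": 60, "translation": [0, 0, 15], "spin": 0}, {"hand": 60, "translation": [0, 0, 65], "spin": 0}, {"hand": 60, "translation": [0, 0, 115], "spin": 0}, {"hand": 60, "translation": [0, 0, 115], "spin": 0}]'

```text
time_s: 6.4
tool_pos: [608.9, 136.4, 148.8]
tool_rot: [0.006, -0.016, 1.0, 0.002]
wrist_force: [0.2, 0.1, -0.2]
gripper_width: 60.3
```

```bash
python3 w.py w28d 28 604.8 133.8 0.033 8
```

```text
6.45 [607.6 135.5 145.2] [ 4.200e-03 -1.620e-02  9.999e-01  9.000e-04] [ 0.3 -0.3  0. ] 60.0
```

View pics/w28d.png

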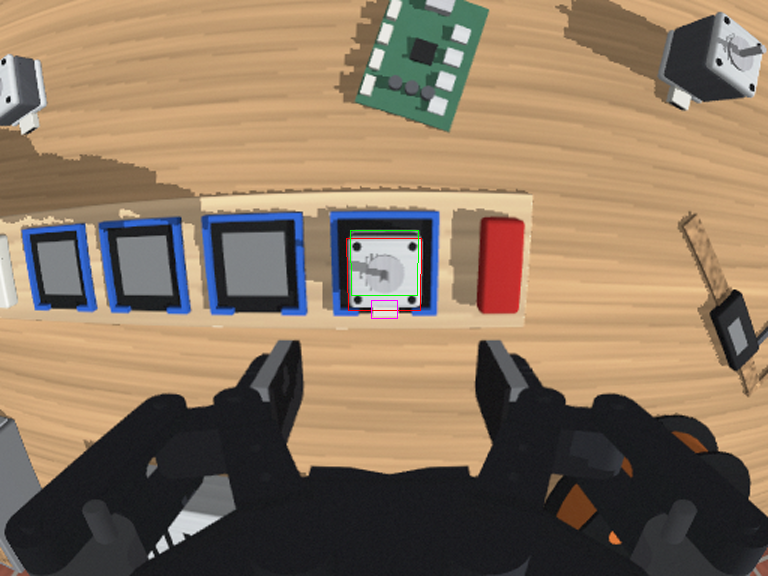

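Call:
play_rows --targets '[{"hand": 80, "translation": [-131.5, -285, 0], "spin": 0.26}, {"hand": 80, "translation": [-131.5, -285, 0], "spin": 0.26}, {"hand": 80, "translation": [-131.5, -285, 0], "spin": 0.26}, {"hand": 80, "translation": [-131.5, -285, 0], "spin": 0.26}, {"hand": 80, "translation": [-131.5, -285, 0], "spin": 0.26}, {"hand": 80, "translation": [-131.5, -285, 0], "spin": 0.26}, {"hand": 80, "translation": [-131.5, -285, 0], "spin": 0.26}, {"hand": 80, "translation": [-131.5, -285, 0], "spin": 0.26}, {"hand": 80, "translation": [-131.5, -285, 0], "spin": 0.26}]'

```text
time_s: 7.35
tool_pos: [473.7, -150.3, 139.7]
tool_rot: [-0.0, -0.146, 0.989, 0.0]
wrist_force: [0.9, 0.7, 0.4]
gripper_width: 79.8
```

```bash
python3 w.py w40 40 473.8 -150.7 0.295
```

```text
7.4 [ 474.1 -149.4  139.8] [ 1.000e-04 -1.465e-01  9.892e-01  3.000e-04] [0.9 0.7 0. ] 79.9
```

View pics/w40.png

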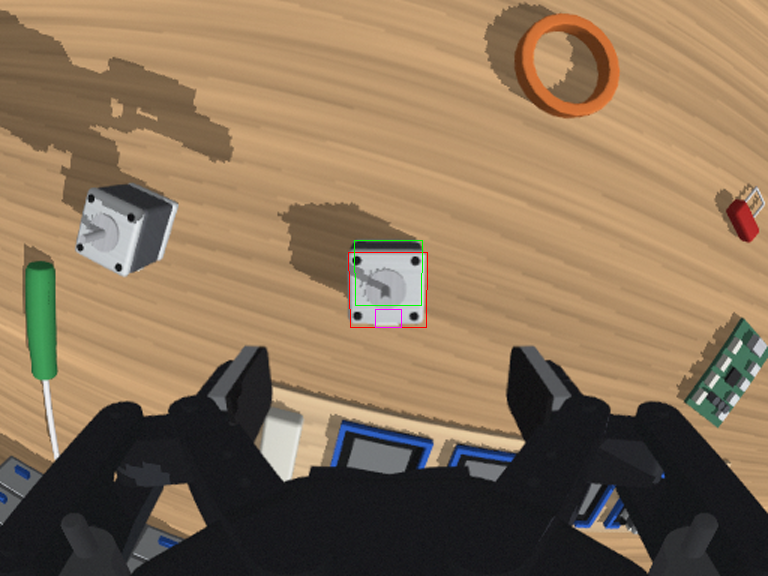

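Call:
play_rows --targets '[{"hand": 80, "translation": [0, 0, -50], "spin": 0}, {"hand": 80, "translation": [0, 0, -90], "spin": 0}, {"hand": 80, "translation": [0, 0, -110], "spin": 0}, {"hand": 80, "translation": [0, 0, -115], "spin": 0}, {"hand": 80, "translation": [0, 0, -115], "spin": 0}, {"hand": 36, "translation": [0, 0, -115], "spin": 0}, {"hand": 36, "translation": [0, 0, -115], "spin": 0}, {"hand": 36, "translation": [0, 0, -115], "spin": 0}, {"hand": 36, "translation": [0, 0, -115], "spin": 0}, {"hand": 36, "translation": [0, 0, -115], "spin": 0}, {"hand": 36, "translation": [0, 0, -115], "spin": 0}]'

```text
time_s: 8.5
tool_pos: [474.9, -151.2, 26.3]
tool_rot: [0.001, -0.146, 0.989, -0.001]
wrist_force: [-1.0, 0.8, 6.2]
gripper_width: 41.1
```

Call:
play_rows --targets '[{"hand": 36, "translation": [0, 0, 25], "spin": 0}, {"hand": 36, "translation": [0, 0, 60], "spin": 0}, {"hand": 36, "translation": [134, 201, 60], "spin": -0.26}, {"hand": 36, "translation": [134, 201, 60], "spin": -0.26}, {"hand": 36, "translation": [134, 201, 60], "spin": -0.26}, {"hand": 36, "translation": [134, 201, 60], "spin": -0.26}, {"hand": 36, "translation": [134, 201, 60], "spin": -0.26}, {"hand": 36, "translation": [134, 201, 50], "spin": -0.26}, {"hand": 36, "translation": [134, 201, 40], "spin": -0.26}, {"hand": 36, "translation": [134, 201, 26], "spin": -0.26}, {"hand": 36, "translation": [134, 201, 26], "spin": -0.26}]'

```text
time_s: 9.6
tool_pos: [605.7, 47.6, 48.0]
tool_rot: [-0.002, -0.015, 1.0, -0.001]
wrist_force: [-0.1, -0.6, -3.7]
gripper_width: 41.4
```

```bash
python3 w.py w40c
```

```text
9.65 [606.4  47.9  49.3] [-1.500e-03 -1.490e-02  9.999e-01 -6.000e-04] [-0.4 -0.2 -3. ] 41.4
```

View pics/w40c.png

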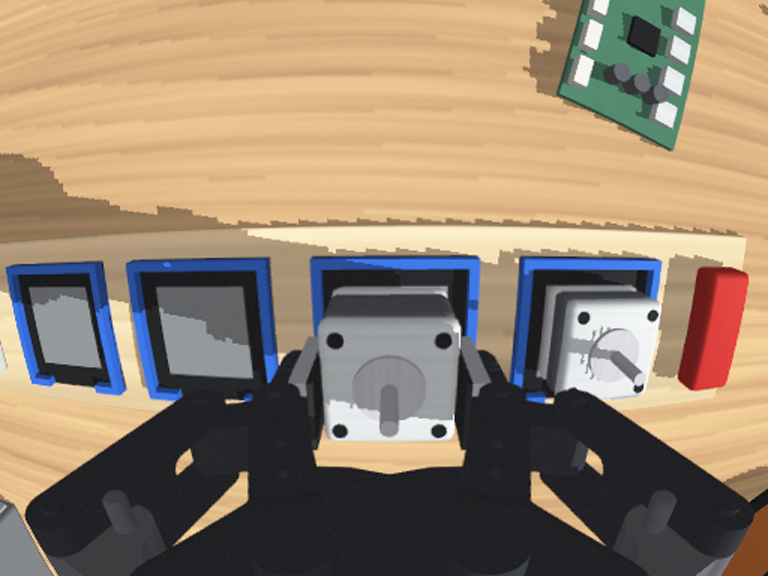

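Call:
play_rows --targets '[{"hand": 36, "translation": [0, 0.5, -9], "spin": 0}, {"hand": 36, "translation": [0, 0.5, -15], "spin": 0}, {"hand": 36, "translation": [0, 0.5, -17.5], "spin": 0}, {"hand": 36, "translation": [0, 0.5, -17.5], "spin": 0}, {"hand": 36, "translation": [0, 0.5, -17.5], "spin": 0}]'

```text
time_s: 10.15
tool_pos: [607.7, 50.0, 34.4]
tool_rot: [0.0, -0.016, 1.0, -0.001]
wrist_force: [-5.5, -2.0, 7.8]
gripper_width: 41.1
```

Call:
play_rows --targets '[{"hand": 60, "translation": [0, 0, 0], "spin": 0}, {"hand": 60, "translation": [0, 0, 0], "spin": 0}, {"hand": 60, "translation": [0, 0, 0], "spin": 0}, {"hand": 60, "translation": [0, 0, 15], "spin": 0}, {"hand": 60, "translation": [0, 0, 65], "spin": 0}, {"hand": 60, "translation": [0, 0, 115], "spin": 0}, {"hand": 60, "translation": [0, 0, 115], "spin": 0}]'

```text
time_s: 10.85
tool_pos: [611.6, 52.4, 157.4]
tool_rot: [0.006, -0.016, 1.0, 0.001]
wrist_force: [0.8, 0.8, 0.2]
gripper_width: 59.9
```

```bash
python3 w.py w40d 40 607.7 50.1 0.033 8
```

```text
10.9 [610.2  51.7 153.8] [ 4.200e-03 -1.630e-02  9.999e-01  3.000e-04] [-0.1 -0.5 -0.5] 60.1
```

View pics/w40d.png

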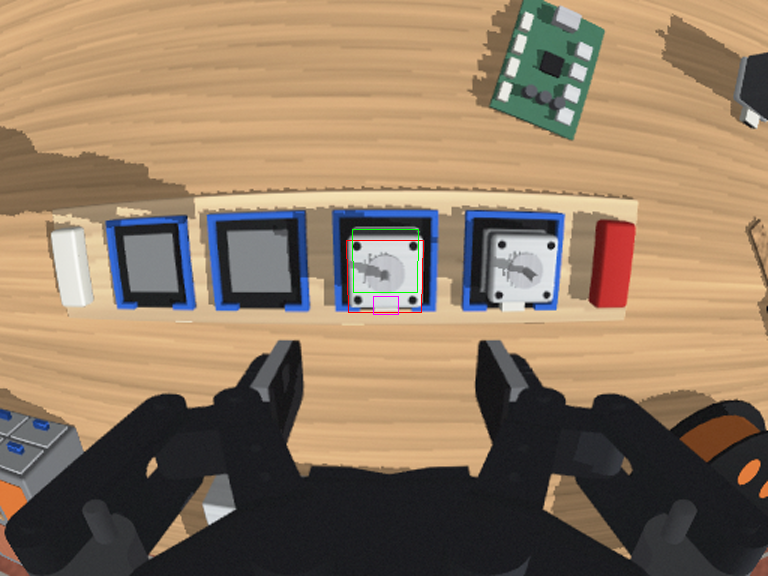

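Call:
play_rows --targets '[{"hand": 80, "translation": [-123, -367, 0], "spin": -0.16}, {"hand": 80, "translation": [-123, -367, 0], "spin": -0.16}, {"hand": 80, "translation": [-123, -367, 0], "spin": -0.16}, {"hand": 80, "translation": [-123, -367, 0], "spin": -0.16}, {"hand": 80, "translation": [-123, -367, 0], "spin": -0.16}, {"hand": 80, "translation": [-123, -367, 0], "spin": -0.16}, {"hand": 80, "translation": [-123, -367, 0], "spin": -0.16}, {"hand": 80, "translation": [-123, -367, 0], "spin": -0.16}, {"hand": 80, "translation": [-123, -367, 0], "spin": -0.16}, {"hand": 80, "translation": [-123, -367, 0], "spin": -0.16}, {"hand": 80, "translation": [-123, -367, 0], "spin": -0.16}]'

```text
time_s: 12.0
tool_pos: [485.2, -314.7, 148.2]
tool_rot: [-0.0, 0.063, 0.998, 0.001]
wrist_force: [-0.5, 0.5, -0.0]
gripper_width: 79.9
```

```bash
python3 w.py w52 52 484.8 -316.3 -0.123
```

```text
12.05 [ 485.4 -314.5  148.3] [0.00e+00 6.25e-02 9.98e-01 4.00e-04] [0.1 0.6 0.3] 80.0
```

View pics/w52.png

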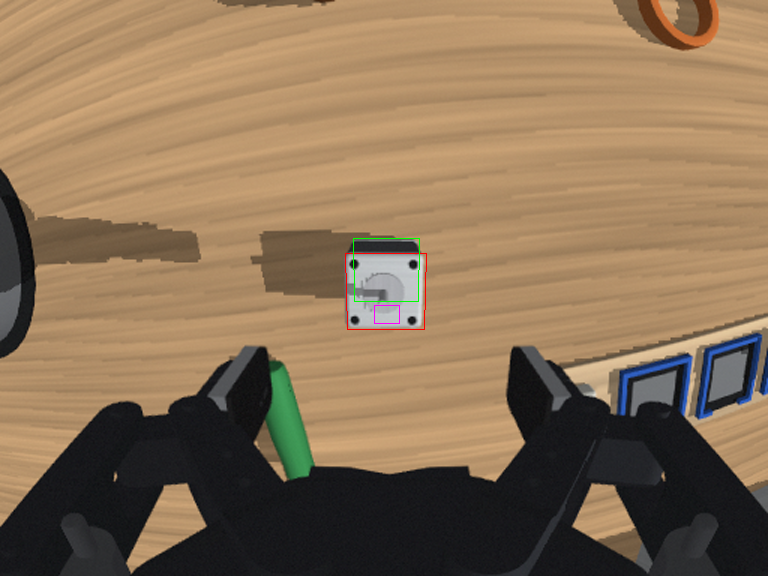

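Call:
play_rows --targets '[{"hand": 80, "translation": [0, -1, -50], "spin": 0}, {"hand": 80, "translation": [0, -1, -90], "spin": 0}, {"hand": 80, "translation": [0, -1, -108], "spin": 0}, {"hand": 80, "translation": [0, -1, -113], "spin": 0}, {"hand": 80, "translation": [0, -1, -113], "spin": 0}, {"hand": 36, "translation": [0, -1, -113], "spin": 0}, {"hand": 36, "translation": [0, -1, -113], "spin": 0}, {"hand": 36, "translation": [0, -1, -113], "spin": 0}, {"hand": 36, "translation": [0, -1, -113], "spin": 0}, {"hand": 36, "translation": [0, -1, -113], "spin": 0}, {"hand": 36, "translation": [0, -1, -113], "spin": 0}]'

```text
time_s: 13.15
tool_pos: [485.8, -318.0, 36.9]
tool_rot: [0.001, 0.064, 0.998, -0.001]
wrist_force: [-0.5, 1.0, 5.8]
gripper_width: 41.1
```

Call:
play_rows --targets '[{"hand": 36, "translation": [0, 0, 25], "spin": 0}, {"hand": 36, "translation": [0, 0, 60], "spin": 0}, {"hand": 36, "translation": [126, 284, 60], "spin": 0.16}, {"hand": 36, "translation": [126, 284, 60], "spin": 0.16}, {"hand": 36, "translation": [126, 284, 60], "spin": 0.16}, {"hand": 36, "translation": [126, 284, 60], "spin": 0.16}, {"hand": 36, "translation": [126, 284, 60], "spin": 0.16}, {"hand": 36, "translation": [126, 284, 60], "spin": 0.16}, {"hand": 36, "translation": [126, 284, 60], "spin": 0.16}, {"hand": 36, "translation": [126, 284, 42], "spin": 0.16}, {"hand": 36, "translation": [126, 284, 26], "spin": 0.16}, {"hand": 36, "translation": [126, 284, 26], "spin": 0.16}]'

```text
time_s: 14.35
tool_pos: [608.2, -34.6, 57.9]
tool_rot: [-0.003, -0.016, 1.0, -0.0]
wrist_force: [-0.7, -0.5, -5.1]
gripper_width: 41.0
```

```bash
python3 w.py w52c
```

```text
14.4 [609.  -34.6  59.4] [-2.100e-03 -1.550e-02  9.999e-01 -1.000e-04] [ 0.1 -0.6 -4.7] 40.8
```

View pics/w52c.png

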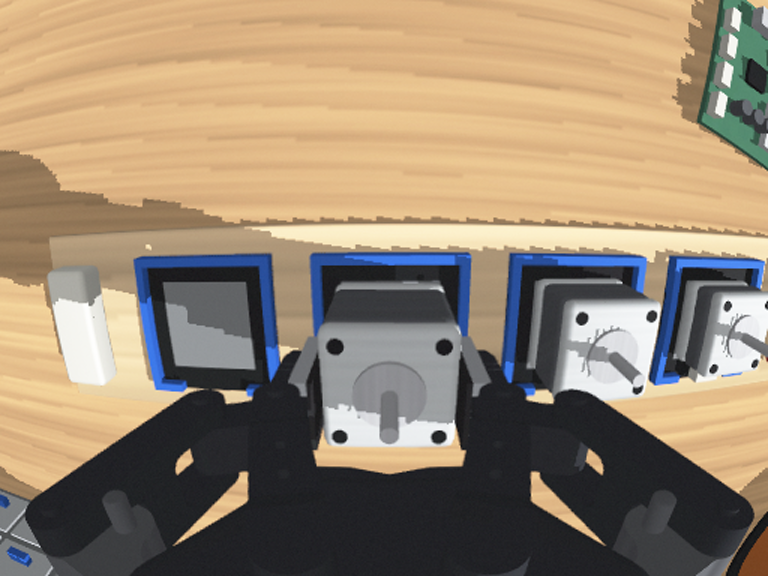

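Held squarely over pocket C. I'll lower it from commanded z 61.3 to 43.6.

Call:
play_rows --targets '[{"hand": 36, "translation": [0, 0, -9], "spin": 0}, {"hand": 36, "translation": [0, 0, -15], "spin": 0}, {"hand": 36, "translation": [0, 0, -17.5], "spin": 0}, {"hand": 36, "translation": [0, 0, -17.5], "spin": 0}, {"hand": 36, "translation": [0, 0, -17.5], "spin": 0}]'

```text
time_s: 14.9
tool_pos: [610.8, -34.0, 45.0]
tool_rot: [0.0, -0.016, 1.0, -0.001]
wrist_force: [-5.0, -1.7, 5.1]
gripper_width: 40.9
```

Call:
play_rows --targets '[{"hand": 60, "translation": [0, 0, 0], "spin": 0}, {"hand": 60, "translation": [0, 0, 0], "spin": 0}, {"hand": 60, "translation": [0, 0, 0], "spin": 0}, {"hand": 60, "translation": [0, 0, 15], "spin": 0}, {"hand": 60, "translation": [0, 0, 65], "spin": 0}, {"hand": 60, "translation": [0, 0, 115], "spin": 0}, {"hand": 60, "translation": [0, 0, 115], "spin": 0}]'

```text
time_s: 15.6
tool_pos: [614.8, -32.2, 167.9]
tool_rot: [0.007, -0.016, 1.0, -0.0]
wrist_force: [0.4, -0.4, 0.7]
gripper_width: 60.0
```

```bash
python3 w.py w52d 52 610.5 -33.8 0.033 8
```

```text
15.65 [613.3 -32.7 164.3] [ 4.400e-03 -1.630e-02  9.999e-01 -3.000e-04] [ 0.3 -0.9 -0.9] 60.3
```

View pics/w52d.png

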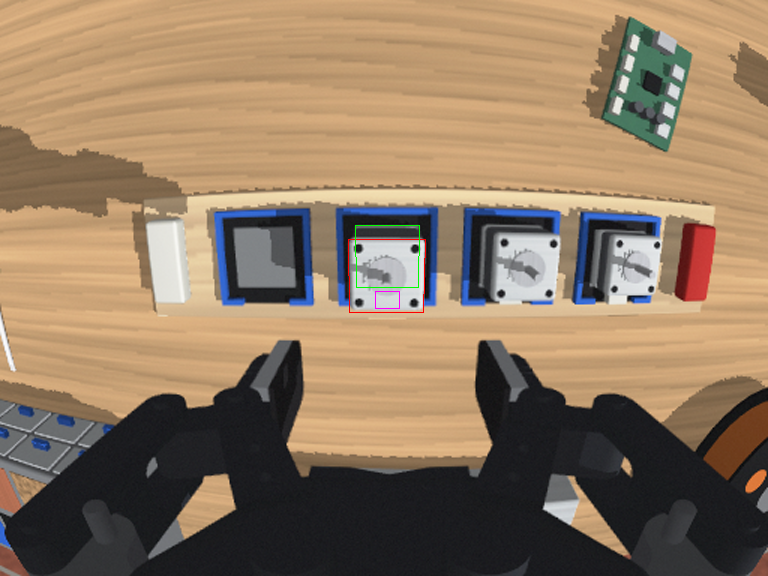

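Call:
play_rows --targets '[{"hand": 80, "translation": [-159, 377, 0], "spin": -0.3}, {"hand": 80, "translation": [-159, 377, 0], "spin": -0.3}, {"hand": 80, "translation": [-159, 377, 0], "spin": -0.3}, {"hand": 80, "translation": [-159, 377, 0], "spin": -0.3}, {"hand": 80, "translation": [-159, 377, 0], "spin": -0.3}, {"hand": 80, "translation": [-159, 377, 0], "spin": -0.3}, {"hand": 80, "translation": [-159, 377, 0], "spin": -0.3}, {"hand": 80, "translation": [-159, 377, 0], "spin": -0.3}, {"hand": 80, "translation": [-159, 377, 0], "spin": -0.3}, {"hand": 80, "translation": [-159, 377, 0], "spin": -0.3}, {"hand": 80, "translation": [-159, 377, 0], "spin": -0.3}, {"hand": 80, "translation": [-159, 377, 0], "spin": -0.3}]'

```text
time_s: 16.85
tool_pos: [453.1, 341.4, 158.4]
tool_rot: [0.0, 0.135, 0.991, -0.001]
wrist_force: [0.6, -0.8, -1.0]
gripper_width: 80.3
```

```bash
python3 w.py w64 64 451.4 343.4 -0.264
```

```text
16.9 [453.1 341.5 158.5] [ 1.000e-04  1.353e-01  9.908e-01 -6.000e-04] [0.4 0.1 0. ] 79.8
```

View pics/w64.png

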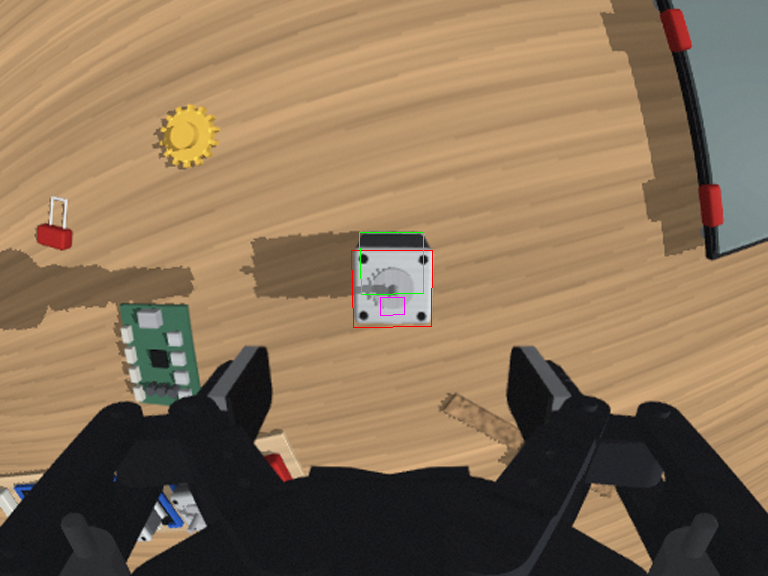

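Call:
play_rows --targets '[{"hand": 80, "translation": [-1, 1, -50], "spin": 0}, {"hand": 80, "translation": [-1, 1, -90], "spin": 0}, {"hand": 80, "translation": [-1, 1, -107], "spin": 0}, {"hand": 80, "translation": [-1, 1, -112], "spin": 0}, {"hand": 80, "translation": [-1, 1, -112], "spin": 0}, {"hand": 36, "translation": [-1, 1, -112], "spin": 0}, {"hand": 36, "translation": [-1, 1, -112], "spin": 0}, {"hand": 36, "translation": [-1, 1, -112], "spin": 0}, {"hand": 36, "translation": [-1, 1, -112], "spin": 0}, {"hand": 36, "translation": [-1, 1, -112], "spin": 0}, {"hand": 36, "translation": [-1, 1, -112], "spin": 0}]'

```text
time_s: 18.0
tool_pos: [451.5, 345.0, 48.4]
tool_rot: [0.001, 0.134, 0.991, 0.001]
wrist_force: [-0.7, -2.1, 7.5]
gripper_width: 40.8
```

Call:
play_rows --targets '[{"hand": 36, "translation": [0, 0, 30], "spin": 0}, {"hand": 36, "translation": [0, 0, 75], "spin": 0}, {"hand": 36, "translation": [0, 0, 115], "spin": 0}, {"hand": 36, "translation": [30, -200, 115], "spin": 0.15}, {"hand": 36, "translation": [30, -200, 115], "spin": 0.3}, {"hand": 36, "translation": [30, -200, 115], "spin": 0.3}, {"hand": 36, "translation": [30, -200, 115], "spin": 0.3}, {"hand": 36, "translation": [80, -400, 115], "spin": 0.3}, {"hand": 36, "translation": [80, -400, 115], "spin": 0.3}, {"hand": 36, "translation": [80, -400, 115], "spin": 0.3}, {"hand": 36, "translation": [80, -400, 115], "spin": 0.3}, {"hand": 36, "translation": [80, -400, 115], "spin": 0.3}]'

```text
time_s: 19.2
tool_pos: [530.8, -62.7, 161.4]
tool_rot: [-0.0, -0.012, 1.0, -0.001]
wrist_force: [0.4, -0.4, -5.2]
gripper_width: 40.8
```

Call:
play_rows --targets '[{"hand": 36, "translation": [83, -62, 0], "spin": 0}, {"hand": 36, "translation": [83, -62, 0], "spin": 0}, {"hand": 36, "translation": [83, -62, 0], "spin": 0}, {"hand": 36, "translation": [83, -62, -40], "spin": 0}, {"hand": 36, "translation": [83, -62, -70], "spin": 0}, {"hand": 36, "translation": [83, -62, -88], "spin": 0}, {"hand": 36, "translation": [83, -62, -88], "spin": 0}]'

```text
time_s: 19.9
tool_pos: [611.1, -117.1, 70.3]
tool_rot: [-0.003, -0.016, 1.0, 0.001]
wrist_force: [-0.4, -0.8, -4.4]
gripper_width: 40.7
```

```bash
python3 w.py w64c
```

```text
19.95 [ 612.5 -117.1   72.5] [-1.600e-03 -1.620e-02  9.999e-01  4.000e-04] [-0.3  0.  -3.3] 41.0
```

View pics/w64c.png

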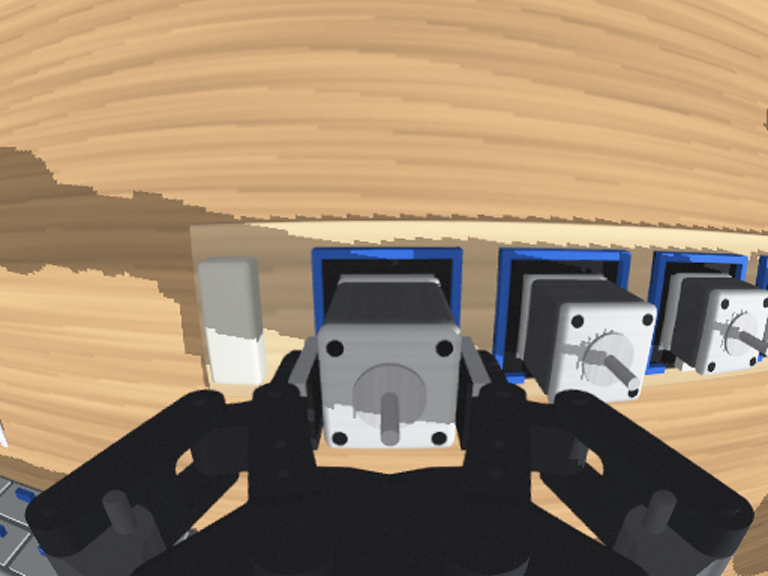

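Call:
play_rows --targets '[{"hand": 36, "translation": [0, 0, -9], "spin": 0}, {"hand": 36, "translation": [0, 0, -15], "spin": 0}, {"hand": 36, "translation": [0, 0, -18.5], "spin": 0}, {"hand": 36, "translation": [0, 0, -18.5], "spin": 0}, {"hand": 36, "translation": [0, 0, -18.5], "spin": 0}]'

```text
time_s: 20.45
tool_pos: [614.2, -117.5, 56.5]
tool_rot: [0.001, -0.016, 1.0, -0.0]
wrist_force: [-3.1, 0.1, 5.8]
gripper_width: 41.1
```

Call:
play_rows --targets '[{"hand": 60, "translation": [0, 0, 0], "spin": 0}, {"hand": 60, "translation": [0, 0, 0], "spin": 0}, {"hand": 60, "translation": [0, 0, 0], "spin": 0}, {"hand": 60, "translation": [0, 0, 15], "spin": 0}, {"hand": 60, "translation": [0, 0, 65], "spin": 0}, {"hand": 60, "translation": [0, 0, 115], "spin": 0}, {"hand": 60, "translation": [0, 0, 125], "spin": 0}, {"hand": 60, "translation": [0, 0, 125], "spin": 0}]'

```text
time_s: 21.25
tool_pos: [615.4, -117.2, 184.1]
tool_rot: [0.003, -0.016, 1.0, -0.001]
wrist_force: [0.3, 1.0, 0.4]
gripper_width: 60.1
```

Call:
play_rows --targets '[{"hand": 60, "translation": [-130, -150, 60], "spin": 0}, {"hand": 60, "translation": [-130, -150, 60], "spin": 0}, {"hand": 60, "translation": [-130, -150, 60], "spin": 0}, {"hand": 60, "translation": [-130, -250, 60], "spin": 0}, {"hand": 60, "translation": [-130, -250, 60], "spin": 0}, {"hand": 60, "translation": [-130, -250, 60], "spin": 0}, {"hand": 60, "translation": [-130, -250, 60], "spin": 0}, {"hand": 60, "translation": [-130, -250, 60], "spin": 0}]'

```text
time_s: 22.05
tool_pos: [482.3, -368.5, 238.4]
tool_rot: [-0.001, -0.014, 1.0, 0.001]
wrist_force: [0.4, 0.4, 0.2]
gripper_width: 60.0
```

Run:
```python
from h import *
P=camera_params("top"); f=grab_frame("top")[:,:,::-1]; s=5; u0,v0,u1,v1=190,150,350,215
g=cv2.resize(f[v0:v1,u0:u1],None,fx=s,fy=s,interpolation=cv2.INTER_CUBIC)
a=.033;R=np.array([[np.cos(a),-np.sin(a)],[np.sin(a),np.cos(a)]])
for h,x,y in [(28,604.8,133.8),(40,607.7,50.1),(52,610.5,-33.8),(64,613.3,-117.5)]:
    q=np.array([(21,21),(21,-21),(-21,-21),(-21,21)])@R.T+[x,y]
    p=proj("top",np.c_[q,np.full(4,h+8)],P); cv2.polylines(g,[np.round((p-[u0,v0]+.5)*s-.5).astype(int)],True,(0,0,255),1)
cv2.imwrite("pics/final_top.png",g)
f=grab_frame("scene")[:,:,::-1]; cv2.imwrite("pics/final_scene.png",cv2.resize(f[150:280,150:380],(796,450),interpolation=cv2.INTER_CUBIC))
print(r.get_obs()["time_s"],r.get_obs()["tool_pos"])
```

```text
22.15 [ 483.94197511 -365.74448945  239.15141401]
```

View pics/final_top.png

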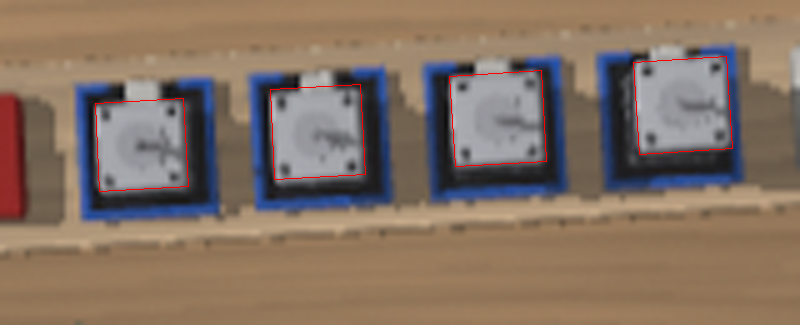

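View pics/final_scene.png

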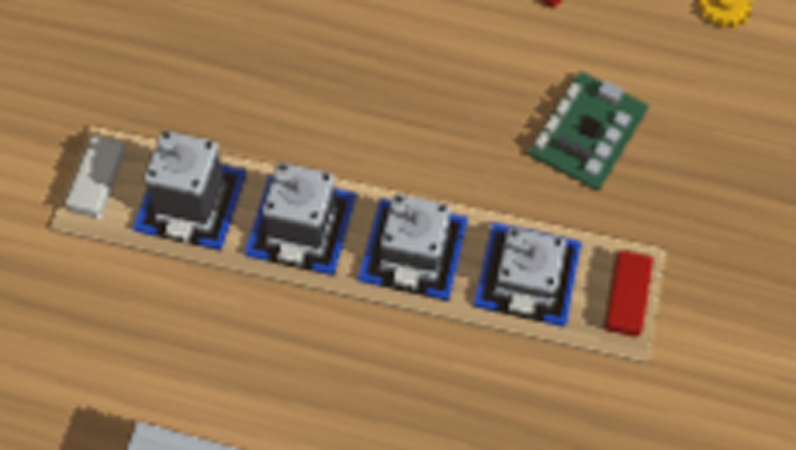

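The top-view overlays line up to about a pixel. The scene view shows all four motors seated, with their sockets through the gaps and the board untouched. I'm handing the job in.

```bash
python3 -c "
from plant import r
print(r.finish_job()); print(r.get_obs()['time_s'])"
```

```text
the job is handed in; nothing more can be done
None
the job is handed in; nothing more can be done
```

The four motors now stand in the tray in order, 28, 40, 52 and 64 mm from the red end block to the white end. I handed the job in at about 22 s of the 93 s allowed; no verdict came back.

- **Position:** in the last top-camera picture, outlines drawn at the pocket centres and motor heights match the motor tops to about a pixel (roughly 2 mm).
- **Seating:** each motor touched down on its pocket floor with a wrist reading of about 5 to 12 N, at the height expected for fully down.
- **Orientation:** the scene picture shows all four upright, with their sockets through the gaps in the rims.
- **Circuit board:** it looks unmoved in the pictures. I did not measure its position again at the end.
- **Arm:** it ended clear of everything, at about z = 239 mm.

No check failed. Before each grasp, the wrist camera agreed with the first measurements to about 1 to 2 mm. The trained networks mixed up the 52 and 64 mm motors and the board in places. I told the motors apart by their heights in the pictures instead.

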